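# Tip the test bar into the length gauge and push it home

## Task

Without gripping or lifting it, push the tall aluminium test bar that stands on end in the length gauge over towards the anvil, so that it falls flat in the channel. Then push it along from behind until its end rests against the anvil, and leave it lying there. Leave everything else on the bench where it is.

Things in the scene. Friction and masses are not known exactly. Their poses are not given: they have to be found in the camera images.
- gauge_bed: length gauge, fixed: grey base plate 110 mm wide, x from -155 to +175 mm, with a straight channel along its x axis. Origin at table height on the channel's centre line; z up; +x points to the anvil, the -x end is open. Dark channel floor 20 mm above the table, 56 mm wide between two dark steel guide rails (x from -140 to +100 mm, tops 20 mm above the floor, inner top edges bevelled)
- anvil_face (a point): anvil: fixed dark steel block 80 mm wide at the +x end of the channel, its top 75 mm above the table, a dial indicator behind it (to x = 179 mm, 77 mm high). This point is on its face, at x = +100 mm of gauge_bed, on the centre line, 18 mm above the channel floor (half the height of the lying bar)
- test_bar: the test bar: plain aluminium, loose, 120 mm long, section 36 x 50 mm, 0.4 to 0.7 kg. Starts standing on end on the channel floor near the open end, 36 mm along the channel (its x, towards the anvil), 50 mm across (its y). Origin at the centre of the end it stands on; z along its length. Pushed near its top it tips, and past 17 degrees falls by itself; it then lies 36 mm high, short of the anvil
- bar_top (a point): centre of the bar's other end, 120 mm along its z from its origin: the upper end while it stands, the end that must meet the anvil once it lies
- bar_center (a point): the middle of the test bar, 60 mm along its z from its origin
- round_piece: round steel test piece standing on end, 36 mm diameter, 70 mm tall; origin at the centre of its underside; a bystander, leave it alone
- beaker: small glass beaker, 60 mm across, 65 mm tall; origin at the centre of its underside; a bystander
- vial: small amber vial, 30 mm across, 55 mm tall; origin at the centre of its underside; a bystander
- short_bar: short aluminium bar already lying flat on the table, 80 x 50 x 36 mm (x, y, z); origin at the centre of its underside; a bystander, not the test bar
- jar: white plastic jar, 60 mm across, 85 mm tall; origin at the centre of its underside; a bystander
- spatula: thin steel laboratory spatula lying on the table, 170 mm long along its x axis, 16 mm wide, 8 mm high; origin about its middle; a bystander
Not all that is in view belongs to the job. Leave any black or red look-alike of the test_bar alone.

How it is judged:
By the outcome, as a careful person would: the job done as asked, in the order asked, and still so for the second after the job is handed in, with the robot touching nothing.
It also fails if it takes over 40 s, if anything falls off the work surface, if the arm or the gripper's body presses on something with over 40 N, if the wrist force passes 120 N, or if a joint passes its speed limit or range.

## Robot

A 6-joint arm with a two-finger parallel gripper is mounted at the origin on the work surface. World frame = base frame: x ahead of the robot, y to its left, z up, the work surface at z = 0. Lengths are in mm, angles in degrees, forces in N, time in s.
With the tool pointing down it reaches from about 350 to 850 mm from the base axis. Payload 8.1 kg.
Tool frame: the origin (TCP) lies at the very end of the fingers, on their centre line; the grasp point (between the pads) lies 19 mm behind it (r.grip_depth is the distance from the TCP to the grasp point, in mm); z points along the fingers, y is the direction in which the jaws open and shut (so a half turn about z gives the same grasp; the last joint's range is limited). The gripper opens to 85 mm and grips with 20 to 120 N. Pads are 22 mm wide; open, the fingers measure 114 mm over their backs; the gripper's body (76 mm by 85 mm) begins 54 mm behind the grasp point. The pads swing forward as they close: fully open they stand 13 mm farther back than shut.
Start: joints at [-80.638, 7.471, 85.268, -0, 87.261, -4.893], TCP at [147.765, -581.524, 210.192] pointing down, gripper open.
Joint ranges: [-169.43, 169.43], [-51.17, 129.36], [1.28, 143.12], [-76.62, 256.62], [0, 156.53], [-152.29, 152.29]. Speed limits (degrees/s): [136.94, 136.94, 159.86, 180, 180, 180].

## Interface

Orientations are given as [roll, pitch, yaw] about the fixed x, y, z axes, in that order (R = Rz(yaw) Ry(pitch) Rx(roll)).
In Python, from bench import status, viewer, hand_in, r gives the robot as it stands.
- The arm moves only by the shell command python3 -m crank 'ROWS' [OPENING] [FORCE]. ROWS is a JSON object of lists of equal length, an entry for each row: "slide": the shift along the tool's x, y, z in m, a list of three; "twist": the turn about the tool's z in rad. A call has 1 to 8 rows; each row shifts and turns the commanded pose from where the row before left it, along the tool's axes as they then stand; what a row does not reach is not made up. A row lasts 1/10 s, in which the tool goes at most 50 mm and 8.59 degrees, less where a joint would pass 70% of its speed; a pose out of reach is approached as far as the arm can. A call with a gripper value outside its range is refused whole. OPENING is the closure, from 0 (fully open) to 1 (shut), set as the call begins (- or left out, the last holds). The fingers move at their own pace and stop on an object; FORCE is the grip in N (left out, the last holds). Time passes only in rows, so rows that do not move let the fingers close. It gives the time, the measured TCP pose, the force and the opening at its end, in the units of the state.
- status.sense(): the state, without advancing time (a new reading comes with each control period).
- viewer.snapshot(name): name is "scene" or "top" or "wrist"; returns a dict with "img" (480x640x3 uint8, red, green, blue), "fx", "fy", "cx", "cy" (pixels), "R" (3x3) and "t" (3): a world point X has camera coordinates R X + t; the wrist camera has in their place "hand_eye" (4x4, takes a point from camera to tool coordinates, whose origin is the TCP and whose axes are the flange's). Camera axes: x right, y down, z forward; pixel columns grow to the right and rows downward; lengths in mm; the calibration is good to about 2 mm. A picture is of the moment at which its call begins: read the wrist's pose just before it. There is no depth.
- hand_in(): hands the job in, once; it reports no verdict.
The state is a dict: "time": time; "joint_pos": joint angles; "qd": joint speeds; "joint_efforts": joint torques, N m; "tool_pos": TCP position; "tcp_rot": TCP orientation; "ft_force": force on the tool from outside, world axes, zero at the start; "wrist_torque": the same for the moment, N m; "finger_gap": finger opening in mm.
Only numpy, scipy, OpenCV 4.12 (cv2) and the standard library are available. Lean on these libraries where they do the work, as an engineer would, in place of code of your own. Each camera call takes 0.05 s, during which the arm holds its last target.

## Working session

There is one attempt and no reset: what is moved stays moved. The work goes in short steps, Python scripts to look and compute and a shell command to move; the robot and the scene stay as the last step left them, time stands still between calls to the robot, and variables do not carry over. Pictures are saved under pics/ and viewed, and the job is handed in when it is done.

```bash
ls; mkdir -p pics
python3 - <<'E'
from bench import status, viewer
import cv2
s=status.sense();print(s)
for n in("scene","top","wrist"):
    d=viewer.snapshot(n);cv2.imwrite(f"pics/{n}0.png",d["img"][:,:,::-1])
    print(n,{k:v for k,v in d.items() if k!="img"})
E
```

```text
pics
{'time': 0.0, 'joint_pos': array([-8.06394047e+01,  7.51299052e+00,  8.53300633e+01,  1.28204259e-03,
        8.72620526e+01, -4.89065469e+00]), 'qd': array([-0.02331277,  0.05156169, -0.05664557,  0.00871145,  0.05222352,
        0.00196437]), 'joint_efforts': array([ 1.42354472e-05, -5.69408727e+01, -5.00547695e+01, -2.25500463e-05,
        1.50930835e-02,  1.88823907e-05]), 'tool_pos': array([ 147.66234123, -580.93441615,  209.15903575]), 'tcp_rot': array([-1.79895385e+02, -1.02365786e-02,  1.42511782e+01]), 'ft_force': array([-0.85988804, -1.25452122,  0.11752591]), 'wrist_torque': array([-0.03215307, -0.04102758, -0.03608935]), 'finger_gap': 85.79287261140801}
scene {'fx': 592.0943604161442, 'fy': 592.0943604161442, 'cx': 328.1438001490355, 'cy': 238.89385241215368, 'R': array([[-0.39510334,  0.91854071,  0.01327816],
       [ 0.7477924 ,  0.32998549, -0.5761216 ],
       [-0.53357275, -0.21769826, -0.81725613]]), 't': array([ 223.3137245 , -376.99173334, 1358.48122827])}
top {'fx': 436.02891195828596, 'fy': 436.02891195828596, 'cx': 322.07256708852026, 'cy': 237.28885691758074, 'R': array([[-0.0014701 , -0.99998879, -0.0045019 ],
       [-0.98912607,  0.00211617, -0.14705487],
       [ 0.14706275,  0.00423676, -0.98911809]]), 't': array([  6.98338554, 613.15811563, 853.04573698])}
wrist {'fx': 364.61933773113867, 'fy': 364.61933773113867, 'cx': 326.41850315660645, 'cy': 239.43524535594284, 'hand_eye': array([[-3.03993862e-04, -9.65553822e-01, -2.60203236e-01,
         6.59995707e+01],
       [ 9.99999894e-01, -3.83484997e-04,  2.54730017e-04,
        -2.38752127e-01],
       [-3.45739578e-04, -2.60203130e-01,  9.65553837e-01,
        -1.63452288e+02],
       [ 0.00000000e+00,  0.00000000e+00,  0.00000000e+00,
         1.00000000e+00]])}
```

View pics/scene0.png

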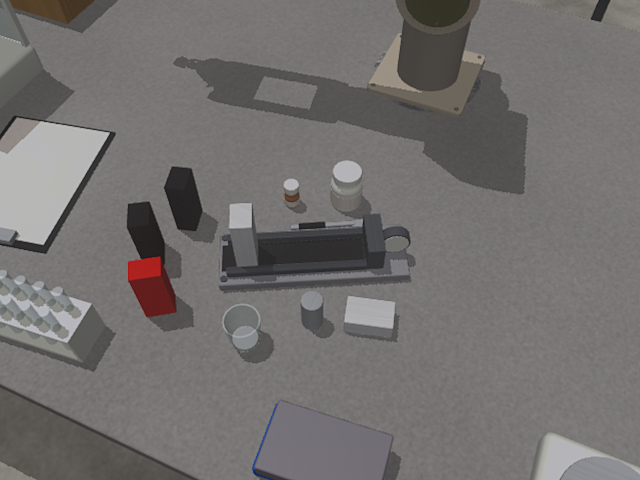

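View pics/top0.png

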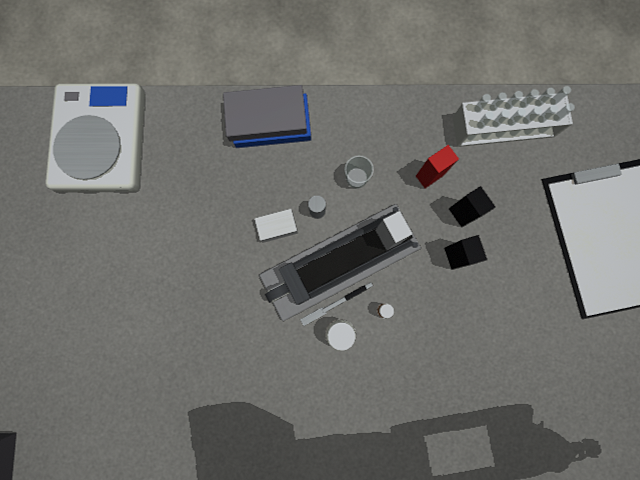

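View pics/wrist0.png

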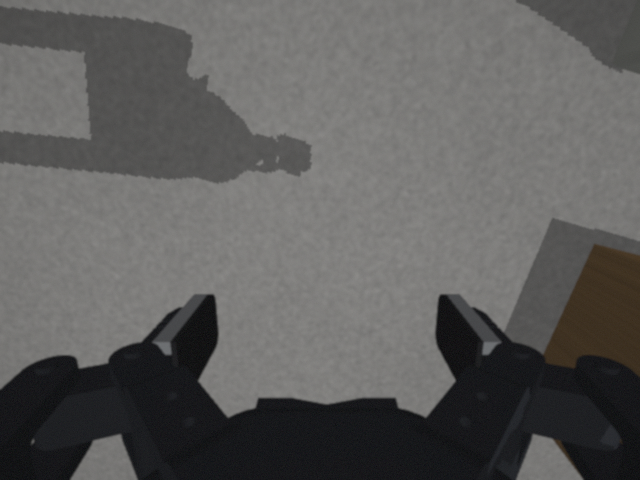

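Candidates for the test bar: the silver bar standing in the gauge (scene 242,232; top 397,226), black look-alikes (scene 183,198 and 145,230; top 472,206 and 466,252), a red one (scene 152,287; top 437,167) and the lying short bar (scene 370,316; top 275,224). By the description I choose the silver one in the channel, and check it in a crop.

Run:
```python
import cv2
a=cv2.imread("pics/top0.png")[190:330,245:435];cv2.imwrite("pics/topc.png",cv2.resize(a,None,fx=4,fy=4,interpolation=2))
a=cv2.imread("pics/scene0.png")[190:300,210:420];cv2.imwrite("pics/scenec.png",cv2.resize(a,None,fx=3.8,fy=3.8,interpolation=2))
```

```text
(no output)
```

View pics/topc.png

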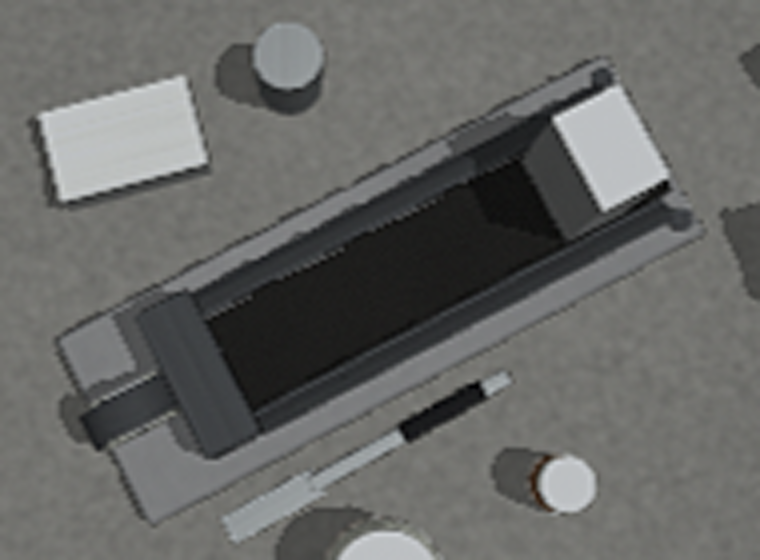

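View pics/scenec.png

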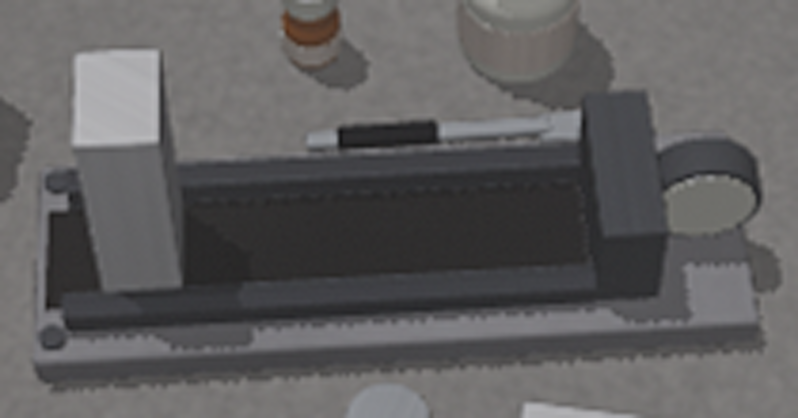

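The crop shows the plain silver bar standing at the open (right in the top view) end of the channel, with the anvil and dial at the other end. I'll locate the bar top (z=140) and anvil top (z=75) in both cameras.

```bash
cat > h.py <<'E'
import numpy as np
C={"scene":(592.0943604161442,328.1438001490355,238.89385241215368,np.array([[-0.39510334,0.91854071,0.01327816],[0.7477924,0.32998549,-0.5761216],[-0.53357275,-0.21769826,-0.81725613]]),np.array([223.3137245,-376.99173334,1358.48122827])),
"top":(436.02891195828596,322.07256708852026,237.28885691758074,np.array([[-0.0014701,-0.99998879,-0.0045019],[-0.98912607,0.00211617,-0.14705487],[0.14706275,0.00423676,-0.98911809]]),np.array([6.98338554,613.15811563,853.04573698]))}
def bp(c,u,v,z):
    f,cx,cy,R,t=C[c];d=R.T@np.array([(u-cx)/f,(v-cy)/f,1]);o=-R.T@t
    return o+d*(z-o[2])/d[2]
def proj(c,X):
    f,cx,cy,R,t=C[c];p=R@np.array(X)+t;return p[:2]/p[2]*f+[cx,cy]
E
python3 - <<'E'
from h import *
P={"top":{140:[(553,117),(617,87),(668,183),(605,214)],75:[(140,308),(187,290),(258,432),(213,456)]},
"scene":{140:[(76,52),(160,50),(160,142),(77,146)],75:[(583,93),(647,92),(665,235),(600,237)]}}
for c,(k,ox,oy) in {"top":(4,245,190),"scene":(3.8,210,190)}.items():
  for z,l in P[c].items():
    q=np.array([bp(c,u/k+ox,v/k+oy,z)[:2] for u,v in l]);e=[np.linalg.norm(q[i]-q[i-1]).round(1) for i in range(4)]
    print(c,z,q.round(1).tolist(),"ctr",q.mean(0).round(1),e)
    for i in (0,1,2,3):
        d=q[i]-q[i-1];print("  ang",np.degrees(np.arctan2(d[1],d[0])).round(1))
E
```

```text
top 140 [[632.6, -107.8], [646.7, -137.8], [601.6, -160.0], [587.3, -130.7]] ctr [ 617.  -134.1] [np.float64(50.8), np.float64(33.1), np.float64(50.3), np.float64(32.7)]
  ang 26.7
  ang -64.8
  ang -153.8
  ang 116.0
top 75 [[549.7, 88.8], [558.5, 65.7], [489.0, 30.5], [477.5, 52.3]] ctr [518.7  59.3] [np.float64(80.9), np.float64(24.7), np.float64(77.9), np.float64(24.7)]
  ang 26.8
  ang -69.0
  ang -153.1
  ang 117.8
scene 140 [[605.4, -157.1], [590.0, -125.1], [633.1, -102.6], [648.7, -132.9]] ctr [ 619.3 -129.4] [np.float64(49.7), np.float64(35.5), np.float64(48.6), np.float64(34.1)]
  ang -150.8
  ang 115.6
  ang 27.5
  ang -62.7
scene 75 [[490.4, 33.5], [478.1, 60.0], [548.9, 94.7], [561.3, 69.1]] ctr [519.7  64.3] [np.float64(79.3), np.float64(29.3), np.float64(78.9), np.float64(28.5)]
  ang -153.3
  ang 115.0
  ang 26.1
  ang -64.1
```

Run:
```python
from h import *
a=np.radians(116.8);u=np.array([np.cos(a),np.sin(a)]);v=np.array([-u[1],u[0]]);O=np.array([569.9,-39.6])
# tops at z=140 guess 120
for n,p,z in [("blkA",[(480,187),(494,208),(466,225),(450,206)],120),("blkB",[(480,236),(487,260),(455,269),(446,246)],120),("red",[(447,146),(458,160),(428,187),(417,175)],120)]:
    for q in p:
        w=bp("top",*q,z)[:2];print(n,w.round(0),"gauge",((w-O)@u).round(0),((w-O)@v).round(0))
for x in (-165,-160,-117): print(x,O+x*u)
from bench import status
s=status.sense();T=s['tool_pos'];y=np.radians(s['tcp_rot'][2])
d=np.append(O-170*u,0)-T; ex=np.array([np.cos(y),np.sin(y)]);ey=np.array([np.sin(y),-np.cos(y)])
print(d, "tool x,y",d[:2]@ex,d[:2]@ey)
```

```text
blkA [ 699. -297.] gauge -288.0 1.0
blkA [ 658. -322.] gauge -291.0 49.0
blkA [ 625. -267.] gauge -228.0 53.0
blkA [ 662. -238.] gauge -219.0 8.0
blkB [ 604. -292.] gauge -241.0 84.0
blkB [ 558. -303.] gauge -230.0 129.0
blkB [ 542. -242.] gauge -168.0 116.0
blkB [ 585. -227.] gauge -174.0 71.0
red [ 781. -238.] gauge -272.0 -99.0
red [ 753. -258.] gauge -277.0 -65.0
red [ 699. -198.] gauge -199.0 -44.0
red [ 723. -177.] gauge -192.0 -74.0
-165 [ 644.29479421 -186.87666004]
-160 [ 642.04040651 -182.41373095]
-117 [ 622.65267226 -144.03254076]
[ 498.85545518  389.72601926 -209.3589589 ] tool x,y 579.4644544846021 -254.8805234614805
```

```bash
python3 -m crank '{"slide":[[0.029,-0.013,0],[0.029,-0.013,0],[0.029,-0.013,0],[0.029,-0.013,0],[0.029,-0.013,0],[0.029,-0.013,0],[0.029,-0.013,0],[0.029,-0.013,0]],"twist":[0,0,0,0,0,0,0,0]}' 1 20; python3 -m crank '{"slide":[[0.029,-0.013,0],[0.029,-0.013,0],[0.029,-0.013,0],[0.029,-0.013,0],[0.029,-0.013,0],[0.029,-0.013,0],[0.029,-0.013,0],[0.029,-0.013,0]],"twist":[0,0,0,0,0,0,0,0]}'
```

```text
time: 0.95
tool_pos: [347.8, -422.5, 209.9]
tcp_rot: [-180.0, 0.0, 14.3]
ft_force: [-0.2, -0.2, -0.7]
finger_gap: -0.3
time: 1.75
tool_pos: [547.0, -264.6, 209.8]
tcp_rot: [-180.0, 0.0, 14.3]
ft_force: [0.1, 0.7, 0.4]
finger_gap: -0.2
```

```bash
python3 -m crank '{"slide":[[0,0,0],[0,0,0],[0,0,0],[0,0,0],[0,0,0],[0,0,0],[0,0,0],[0,0,0]],"twist":[-0.149,-0.149,-0.149,-0.149,-0.149,-0.149,-0.149,-0.149]}'; python3 -m crank '{"slide":[[0,0,0],[0,0,0],[0,0,0],[0,0,0],[0,0,0]],"twist":[-0.149,-0.149,-0.149,-0.149,0]}'
```

```text
time: 2.55
tool_pos: [546.0, -265.6, 209.7]
tcp_rot: [-180.0, -0.0, 82.9]
ft_force: [-0.2, -0.5, -0.1]
finger_gap: -0.5
time: 3.05
tool_pos: [546.1, -265.5, 209.8]
tcp_rot: [-180.0, -0.0, 116.8]
ft_force: [0.1, 0.3, -0.1]
finger_gap: 0.1
```

```bash
python3 -m crank '{"slide":[[0.004,0.025,0],[0.004,0.025,0],[0.004,0.025,0],[0.004,0.025,0],[0.004,0.023,0],[0,0,0]],"twist":[0,0,0,0,0,0]}'
python3 - <<'E'
from bench import status, viewer
import cv2
s=status.sense();print(s['tool_pos'],s['tcp_rot'])
d=viewer.snapshot("wrist");cv2.imwrite("pics/w1.png",d["img"][:,:,::-1])
E
```

```text
time: 3.65
tool_pos: [648.6, -190.3, 209.4]
tcp_rot: [180.0, -0.1, 116.6]
ft_force: [-0.8, -0.8, 0.2]
finger_gap: 0.0
[ 648.64741915 -190.25751751  209.44851314] [ 1.79983373e+02 -5.76460637e-02  1.16576438e+02]
```

View pics/w1.png

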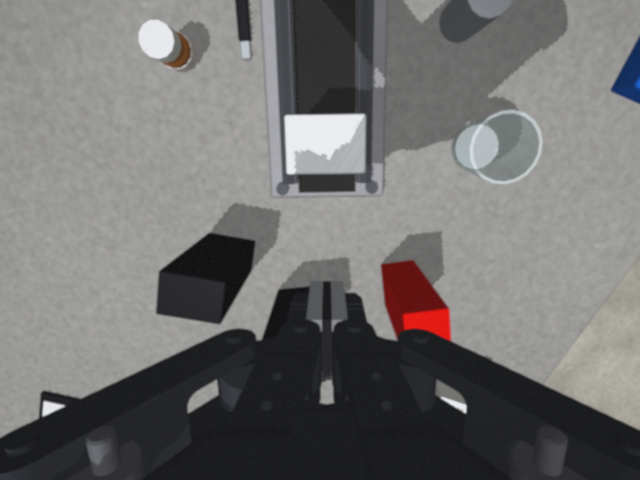

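The wrist view shows the fingers at column 326, the bar top spanning columns 285–366 (centre 325.5, row 143), and the gauge edges symmetrical about 326. So the tool is aligned, and the black bar (210,280) and red bar (415,300) lie behind it. I'll descend.

```bash
python3 -m crank '{"slide":[[0,0,0.022],[0,0,0.022],[0,0,0.022],[0,0,0.021],[0,0,0]],"twist":[0,0,0,0,0]}'; python3 -m crank '{"slide":[[0.010,0,0],[0.010,0,0],[0.005,0,0],[0.003,0,0],[0.003,0,0],[0,0,0]],"twist":[0,0,0,0,0,0]}'
```

```text
time: 4.2
tool_pos: [643.9, -192.5, 118.9]
tcp_rot: [-179.7, -0.3, 116.5]
ft_force: [-1.1, -0.0, 0.4]
finger_gap: -0.1
time: 4.8
tool_pos: [633.3, -164.5, 123.6]
tcp_rot: [180.0, 0.0, 116.7]
ft_force: [-0.2, 0.1, 1.3]
finger_gap: 0.3
```

```bash
python3 -m crank '{"slide":[[0.004,0,0],[0.004,0,0],[0.004,0,0],[0.004,0,0]],"twist":[0,0,0,0]}'
python3 - <<'E'
from bench import viewer
import cv2
d=viewer.snapshot("scene");cv2.imwrite("pics/s2.png",cv2.resize(d["img"][140:320,170:430,::-1],None,fx=3,fy=3))
E
```

```text
time: 5.2
tool_pos: [625.8, -150.2, 123.1]
tcp_rot: [-180.0, -0.0, 116.7]
ft_force: [-0.3, -0.1, 0.1]
finger_gap: -0.0
```

View pics/s2.png

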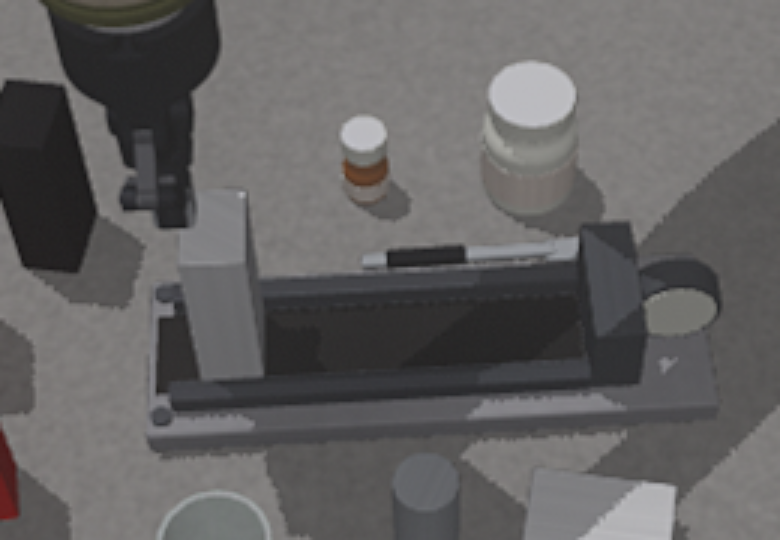

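```bash
python3 -m crank '{"slide":[[0.004,0,0],[0.004,0,0],[0.004,0,0]],"twist":[0,0,0]}';python3 -m crank '{"slide":[[0.004,0,0],[0.004,0,0],[0.004,0,0]],"twist":[0,0,0]}'
python3 - <<'E'
from bench import viewer
import cv2
d=viewer.snapshot("scene");cv2.imwrite("pics/s3.png",cv2.resize(d["img"][140:320,170:430,::-1],None,fx=3,fy=3))
E
```

```text
time: 5.55
tool_pos: [620.5, -139.5, 123.2]
tcp_rot: [180.0, -0.0, 116.7]
ft_force: [-0.2, -0.3, -0.2]
finger_gap: 0.1
time: 5.85
tool_pos: [615.1, -128.8, 123.2]
tcp_rot: [180.0, -0.0, 116.7]
ft_force: [-0.1, -0.3, -0.4]
finger_gap: 0.1
```

View pics/s3.png

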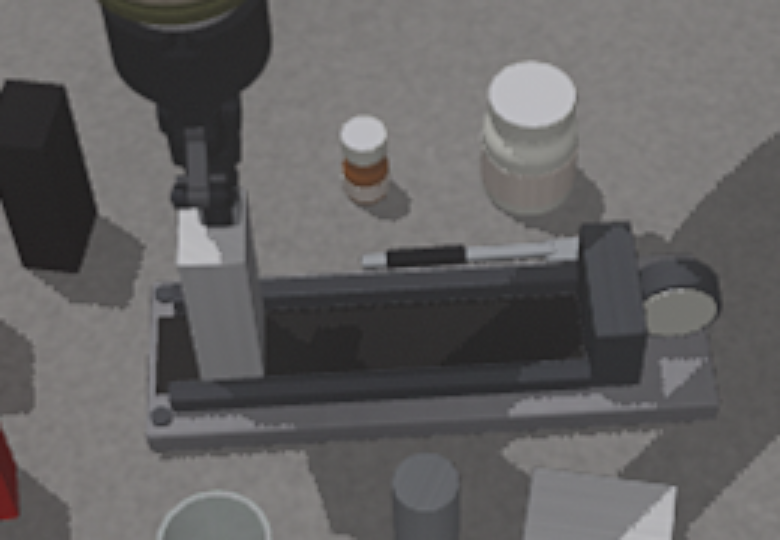

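Run:
```python
from h import *
from bench import viewer,status
import cv2
s=status.sense();print(s['tool_pos'],s['ft_force'])
T=s['tool_pos']
for z in (T[2],T[2]+20,140,165): print(z,proj("scene",[*T[:2],z]),proj("top",[*T[:2],z]))
d=viewer.snapshot("scene");print(abs(d['R']-C['scene'][3]).max(),abs(d['t']-C['scene'][4]).max())
cv2.imwrite("pics/s4.png",cv2.resize(d["img"][140:290,200:360,::-1],None,fx=4,fy=4))
d=viewer.snapshot("wrist");cv2.imwrite("pics/w4.png",d["img"][:,:,::-1])
```

```text
[ 614.92425761 -128.25664818  123.16319227] [ 0.58486102  0.32693913 -0.03777701]
123.16319226683162 [244.16926666 220.07581805] [393.11283162 230.13988153]
143.16319226683163 [242.87813475 212.50119722] [394.81760482 228.36305049]
140 [243.08531659 213.71666089] [394.54239685 228.64989103]
165 [241.41622918 203.92470693] [396.77772938 226.32007483]
4.562110800243602e-09 4.974708645022474e-09
```

View pics/s4.png

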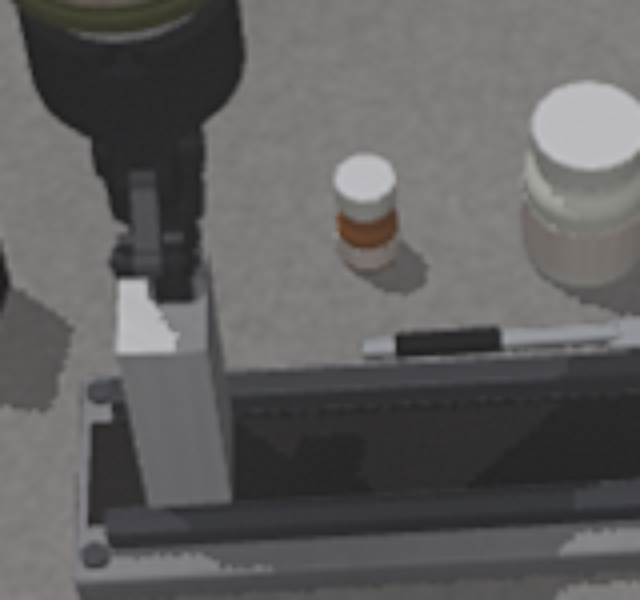

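View pics/w4.png

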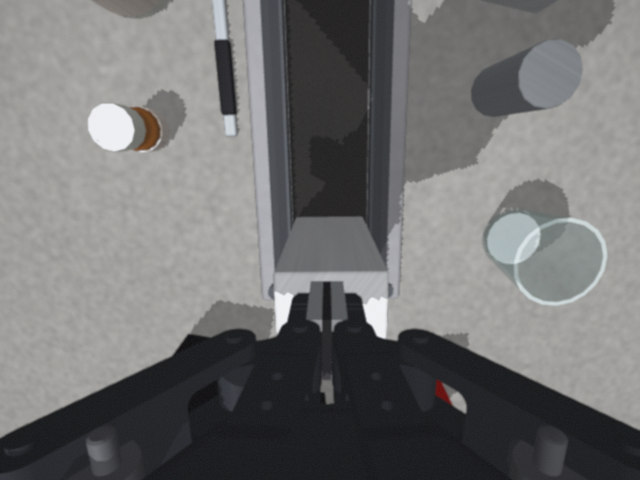

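The fingertips have passed over the bar top without touching it. The force is about 0, and in the scene the tip ends at about (243,215), which projects to z≈140. In the wrist picture the shut pads also end about 19 mm short of the reported TCP. I'll go up, back off and come in lower.

```bash
python3 -m crank '{"slide":[[0,0,-0.008],[-0.015,0,0],[-0.015,0,0],[-0.015,0,0],[0,0,0]],"twist":[0,0,0,0,0]}'; python3 -m crank '{"slide":[[0,0,0.011],[0,0,0.011],[0,0,0.011],[0,0,0]],"twist":[0,0,0,0]}';  python3 - <<'E'
from h import *
from bench import viewer,status
import cv2
s=status.sense();print(s['tool_pos'],s['ft_force'])
for c,b in(("scene",(170,140)),("top",(340,170))):
    d=viewer.snapshot(c);x,y=b
    cv2.imwrite(f"pics/{c}5.png",cv2.resize(d["img"][y:y+140,x:x+180,::-1],None,fx=4,fy=4,interpolation=2))
    for h in (0,20): print(c,(proj(c,s['tool_pos']+[0,0,h])-b)*4)
E
```

```text
time: 6.5
tool_pos: [636.4, -172.0, 131.6]
tcp_rot: [180.0, 0.1, 116.6]
ft_force: [0.0, -0.1, -0.3]
finger_gap: -0.3
time: 6.9
tool_pos: [633.4, -168.2, 94.7]
tcp_rot: [-179.8, -0.2, 116.7]
ft_force: [-0.0, 0.7, -0.5]
finger_gap: -0.0
[ 633.421468   -168.15708674   94.71929246] [-0.03039486  0.6627608  -0.52643011]
scene [197.06110202 363.22224221]
scene [190.32468371 334.34584729]
top [284.11914323 212.5188916 ]
top [292.39074682 205.00698628]
```

View pics/scene5.png

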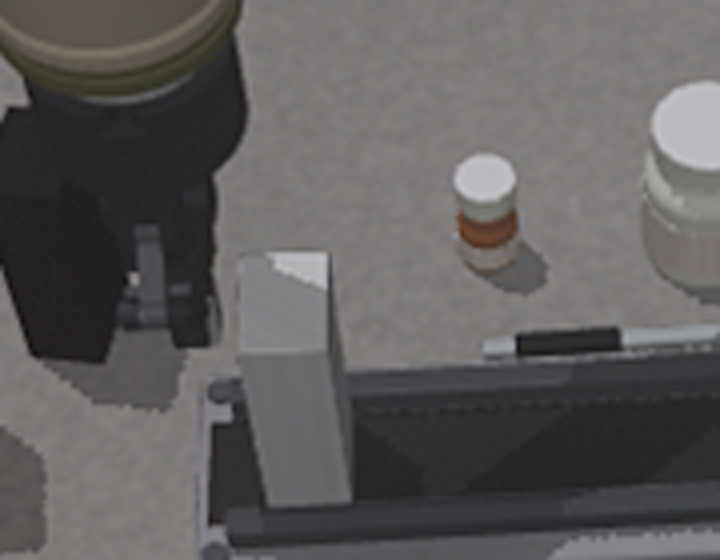

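View pics/top5.png

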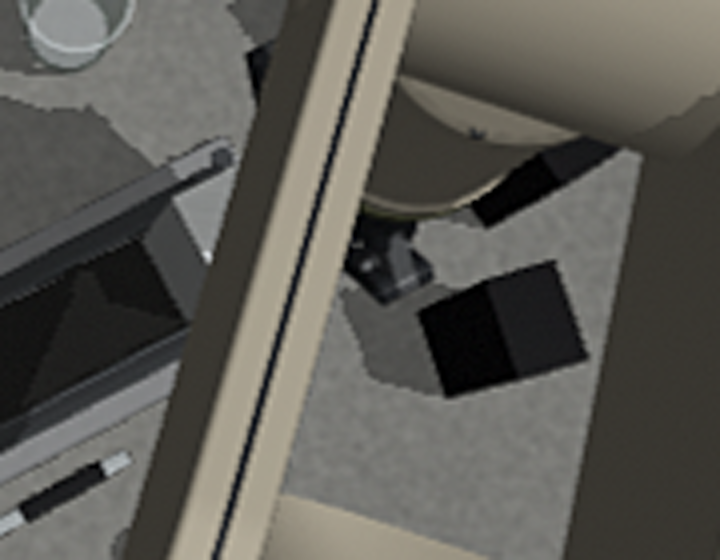

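The fingertips now end at about z 105–110, behind the bar and clear of it. I'll push slowly.

```bash
python3 -m crank '{"slide":[[0.004,0,0],[0.004,0,0],[0.004,0,0],[0.004,0,0],[0.004,0,0]],"twist":[0,0,0,0,0]}';python3 -m crank '{"slide":[[0.004,0,0],[0.004,0,0],[0.004,0,0]],"twist":[0,0,0]}'
python3 - <<'E'
from bench import viewer,status
import cv2
s=status.sense();print(s['tool_pos'],s['ft_force'])
d=viewer.snapshot("scene")
cv2.imwrite(f"pics/s6.png",cv2.resize(d["img"][140:290,170:360,::-1],None,fx=4,fy=4,interpolation=2))
E
```

```text
time: 7.5
tool_pos: [626.5, -151.2, 98.6]
tcp_rot: [180.0, 0.0, 116.7]
ft_force: [0.3, -0.2, 0.6]
finger_gap: 0.1
time: 7.8
tool_pos: [620.9, -140.4, 98.1]
tcp_rot: [-180.0, -0.0, 116.7]
ft_force: [-0.0, 0.3, 0.4]
finger_gap: 0.1
[ 620.85832623 -140.35221634   98.11127009] [-0.0435344   0.28751979  0.43609248]
```

View pics/s6.png

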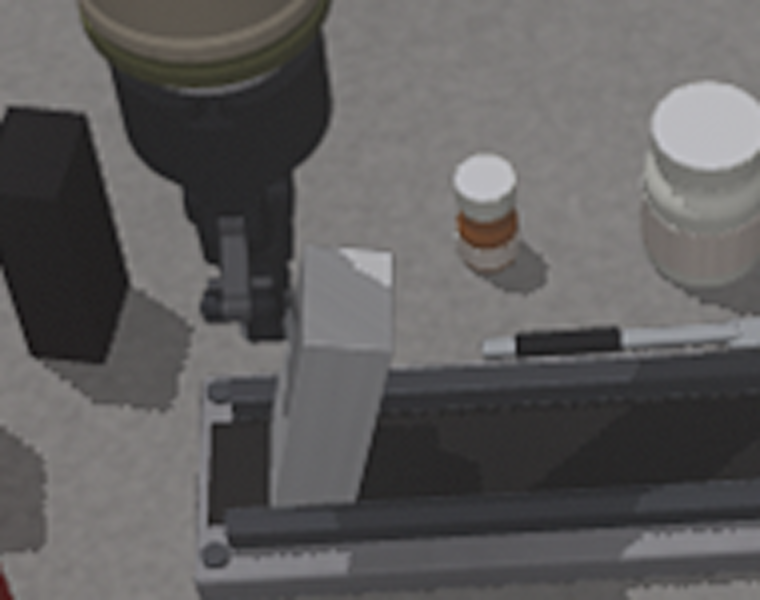

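The bar is tipping: its top is at (345,295) in the crop, leaning towards the anvil. I'll keep going past the balance point.

```bash
python3 -m crank '{"slide":[[0.004,0,0],[0.004,0,0],[0.004,0,0],[0.004,0,0],[0,0,0],[0,0,0]],"twist":[0,0,0,0,0,0]}'
python3 - <<'E'
from bench import viewer,status
import cv2
s=status.sense();print(s['tool_pos'],s['ft_force'])
d=viewer.snapshot("scene")
cv2.imwrite(f"pics/s7.png",cv2.resize(d["img"][140:290,200:420,::-1],None,fx=3.5,fy=3.5,interpolation=2))
E
```

```text
time: 8.45
tool_pos: [613.9, -126.4, 98.2]
tcp_rot: [180.0, 0.0, 116.7]
ft_force: [0.0, 0.5, 0.4]
finger_gap: -0.0
[ 613.91655782 -126.36886051   98.2457413 ] [0.00677037 0.50332446 0.43395856]
```

View pics/s7.png

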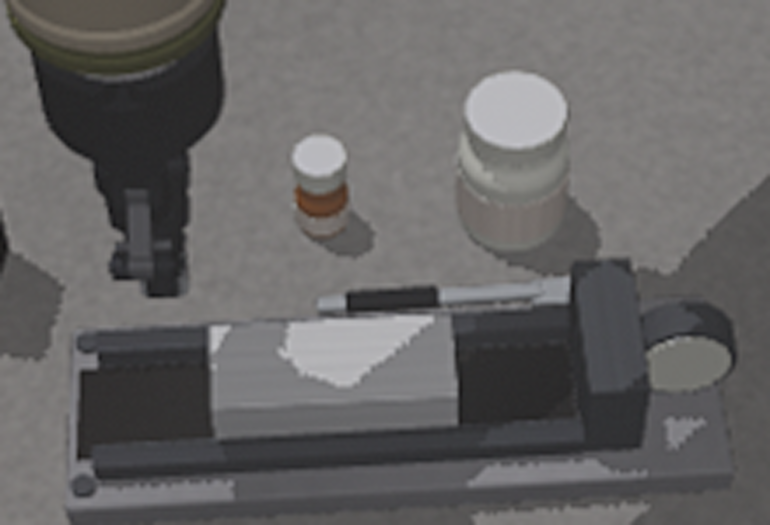

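The bar has fallen flat in the channel, with its rear end at about (213,380) and its front end at about (453,360), short of the anvil.

Run:
```python
from h import *
a=np.radians(116.8);u=np.array([np.cos(a),np.sin(a)]);w=np.array([u[1],-u[0]]);O=np.array([569.9,-39.6])
from bench import status
for n,p in [("rear",(210,326)),("rear",(214,407)),("front",(447,316)),("front",(457,399))]:
    q=bp("scene",p[0]/3.5+200,p[1]/3.5+140,56)[:2]-O;print(n,q@u,q@w)
T=status.sense()['tool_pos'];q=T[:2]-O;print("tool",q@u,q@w,T[2])
```

```text
rear -79.42052620498335 -21.062599522412487
rear -77.27822244786054 27.17062974898906
front 38.1102738116642 -21.086105625583116
front 39.91075541357801 28.711420986810463
tool -97.41259057787423 0.17340187844903315 98.26084776403273
```

```bash
python3 -m crank '{"slide":[[-0.005,0,0],[-0.005,0,0],[0,0,0.015],[0,0,0.015],[0,0,0.015],[0,0,0.015],[0,0,0.007],[0,0,0.004]],"twist":[0,0,0,0,0,0,0,0]}'; python3 -m crank '{"slide":[[0,0,0.002],[0,0,0]],"twist":[0,0]}'
python3 - <<'E'
from h import *
from bench import viewer,status
import cv2
s=status.sense();print(s['tool_pos'],s['ft_force'])
a=np.radians(116.8);u=np.array([np.cos(a),np.sin(a)]);O=np.array([569.9,-39.6]);print((s['tool_pos'][:2]-O)@u)
d=viewer.snapshot("scene")
cv2.imwrite(f"pics/s8.png",cv2.resize(d["img"][140:290,200:420,::-1],None,fx=3.5,fy=3.5,interpolation=2))
d=viewer.snapshot("wrist");cv2.imwrite("pics/w8.png",d["img"][:,:,::-1])
for h in (0,10,20): print((proj("scene",s['tool_pos']+[0,0,h])-[200,140])*3.5)
E
```

```text
time: 9.3
tool_pos: [617.4, -135.0, 25.4]
tcp_rot: [-179.9, -0.1, 116.7]
ft_force: [0.6, 0.4, 0.6]
finger_gap: 0.4
time: 9.5
tool_pos: [618.7, -135.4, 25.5]
tcp_rot: [180.0, 0.0, 116.7]
ft_force: [0.1, 0.5, 0.1]
finger_gap: -0.1
[ 618.70591904 -135.40335401   25.47058839] [0.07748348 0.46252544 0.05604364]
-107.51820789753019
[158.39332171 398.7183174 ]
[156.35630545 387.53164965]
[154.28666826 376.16583782]
```

View pics/s8.png

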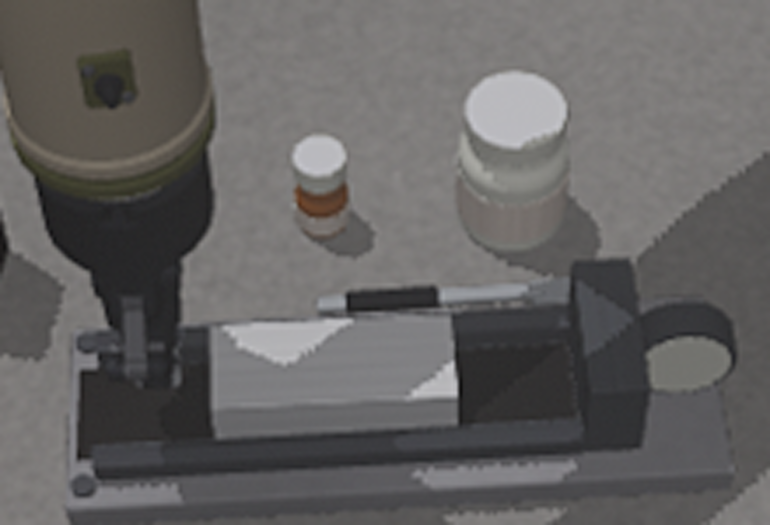

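View pics/w8.png

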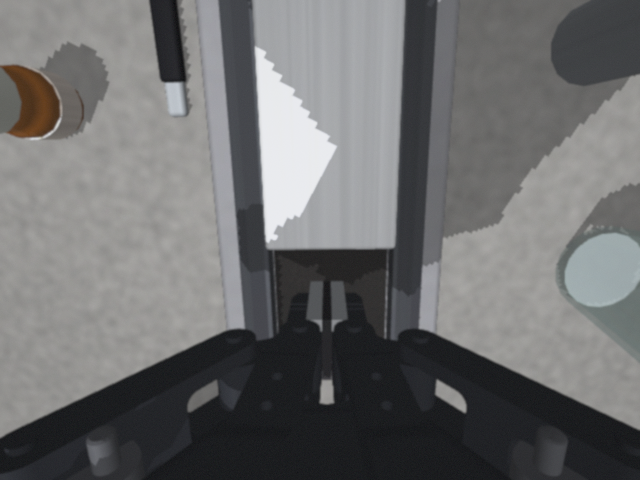

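The tip is at about (165,386) in the scene crop, around z 35, between the rails. The wrist view shows the bar lying square in the channel, with its rear edge at row 248 (columns 266–397, centre 331) against the fingers at 327. Now I'll push it along.

```bash
python3 -m crank '{"slide":[[0.005,0,0],[0.005,0,0],[0.005,0,0],[0.005,0,0],[0.005,0,0],[0.005,0,0],[0.005,0,0],[0.005,0,0]],"twist":[0,0,0,0,0,0,0,0]}';python3 -m crank '{"slide":[[0.005,0,0],[0.005,0,0],[0.005,0,0],[0.003,0,0],[0.002,0,0]],"twist":[0,0,0,0,0]}'
python3 - <<'E'
from h import *
from bench import viewer,status
import cv2
s=status.sense();print(s['tool_pos'],s['ft_force'])
a=np.radians(116.8);u=np.array([np.cos(a),np.sin(a)]);O=np.array([569.9,-39.6]);print((s['tool_pos'][:2]-O)@u)
d=viewer.snapshot("scene")
cv2.imwrite(f"pics/s9.png",cv2.resize(d["img"][140:290,200:420,::-1],None,fx=3.5,fy=3.5,interpolation=2))
E
```

```text
time: 10.4
tool_pos: [600.6, -99.5, 25.5]
tcp_rot: [180.0, 0.0, 116.7]
ft_force: [2.0, -2.2, 1.8]
finger_gap: 0.6
time: 10.9
tool_pos: [591.6, -81.6, 25.4]
tcp_rot: [180.0, 0.0, 116.7]
ft_force: [1.1, -4.4, 2.7]
finger_gap: 0.3
[591.55689202 -81.58867511  25.43225788] [ 1.13171494 -4.3762694   2.70671652]
-47.24310215292279
```

View pics/s9.png

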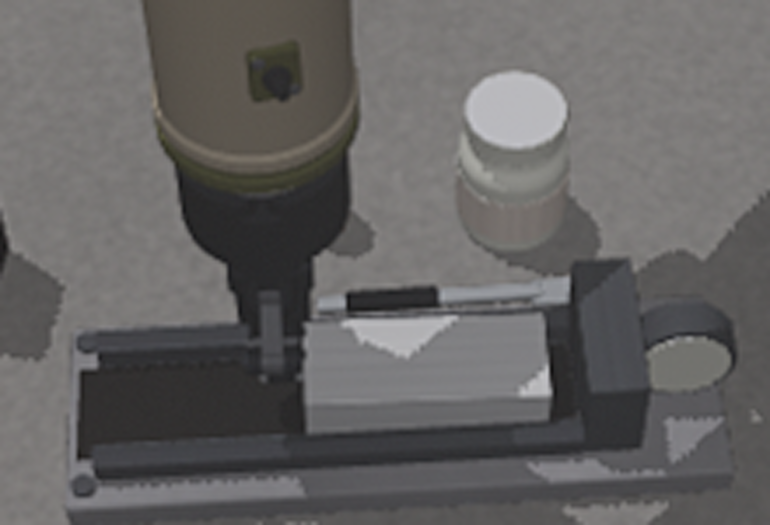

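The bar's front end is at about (550,385), roughly 14 mm short of the anvil. I'll close the gap in small steps and watch the force.

```bash
python3 -m crank '{"slide":[[0.003,0,0],[0.003,0,0],[0.002,0,0]],"twist":[0,0,0]}'; python3 -m crank '{"slide":[[0.001,0,0],[0.001,0,0]],"twist":[0,0]}';python3 -m crank '{"slide":[[0.001,0,0],[0.001,0,0]],"twist":[0,0]}'
```

```text
time: 11.25
tool_pos: [587.8, -74.5, 25.3]
tcp_rot: [180.0, 0.0, 116.7]
ft_force: [2.0, -3.9, 1.5]
finger_gap: 0.1
time: 11.45
tool_pos: [587.0, -72.8, 25.3]
tcp_rot: [180.0, 0.0, 116.7]
ft_force: [2.7, -4.6, 3.2]
finger_gap: 0.3
time: 11.65
tool_pos: [586.1, -71.1, 25.2]
tcp_rot: [180.0, 0.0, 116.7]
ft_force: [1.3, -4.1, 2.1]
finger_gap: 0.4
```

```bash
python3 -m crank '{"slide":[[0.001,0,0],[0.001,0,0]],"twist":[0,0]}'; python3 -m crank '{"slide":[[0.001,0,0],[0.001,0,0]],"twist":[0,0]}'
python3 - <<'E'
from h import *
from bench import viewer,status
import cv2
d=viewer.snapshot("scene")
cv2.imwrite(f"pics/s10.png",cv2.resize(d["img"][200:290,270:400,::-1],None,fx=6,fy=6,interpolation=2))
E
```

```text
time: 11.85
tool_pos: [585.2, -69.2, 25.2]
tcp_rot: [180.0, 0.0, 116.7]
ft_force: [1.3, -4.6, 3.9]
finger_gap: 0.0
time: 12.05
tool_pos: [585.0, -68.4, 25.4]
tcp_rot: [180.0, 0.1, 116.7]
ft_force: [6.2, -9.2, -0.5]
finger_gap: 0.3
```

View pics/s10.png

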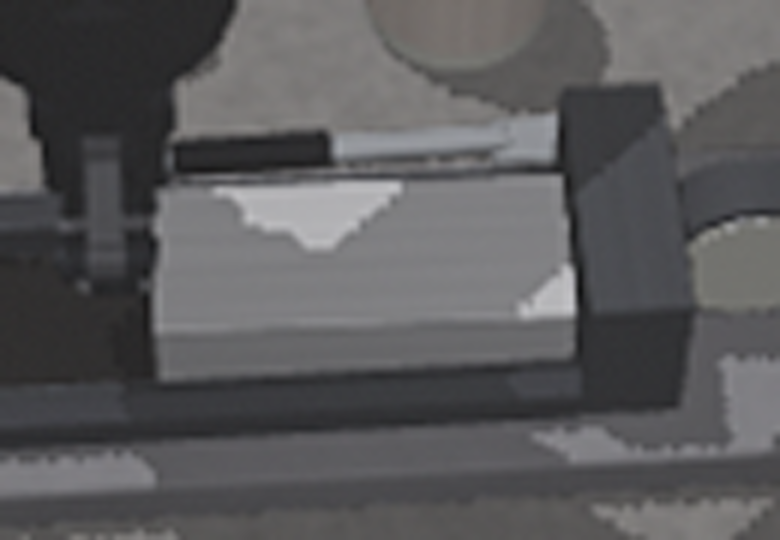

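The force has risen to 11 N and the tool has stopped advancing, and the bar's front edge is at the anvil face (575,310). One more small press to seat it square.

```bash
python3 -m crank '{"slide":[[0.001,0,0],[0,0,0]],"twist":[0,0]}'; python3 -m crank '{"slide":[[0.001,0,0],[0,0,0]],"twist":[0,0]}'
```

```text
time: 12.3
tool_pos: [585.3, -68.1, 25.7]
tcp_rot: [179.9, 0.2, 116.7]
ft_force: [8.5, -9.9, -1.4]
finger_gap: -0.4
time: 12.5
tool_pos: [585.5, -67.9, 26.1]
tcp_rot: [179.8, 0.3, 116.7]
ft_force: [9.9, -12.1, -1.8]
finger_gap: -0.2
```

```bash
python3 -m crank '{"slide":[[-0.003,0,0],[-0.007,0,0],[-0.015,0,0],[-0.015,0,0],[0,0,-0.03],[0,0,-0.04],[0,0,-0.04],[0,0,-0.04]],"twist":[0,0,0,0,0,0,0,0]}'; python3 -m crank '{"slide":[[-0.01,0,-0.03],[-0.01,0,-0.02],[0,0,0]],"twist":[0,0,0]}'
python3 - <<'E'
from h import *
from bench import viewer,status
import cv2
print(status.sense()['ft_force'])
d=viewer.snapshot("scene")
cv2.imwrite("pics/s11f.png",d["img"][:,:,::-1])
cv2.imwrite(f"pics/s11.png",cv2.resize(d["img"][200:290,270:400,::-1],None,fx=6,fy=6,interpolation=2))
d=viewer.snapshot("wrist");cv2.imwrite("pics/w11.png",d["img"][:,:,::-1])
E
```

```text
time: 13.3
tool_pos: [601.3, -102.3, 176.4]
tcp_rot: [-180.0, -0.0, 116.7]
ft_force: [0.3, 0.5, -0.9]
finger_gap: 0.4
time: 13.6
tool_pos: [612.8, -121.6, 229.5]
tcp_rot: [179.7, 0.3, 116.6]
ft_force: [0.4, -0.0, 0.7]
finger_gap: -0.2
[ 0.43605599 -0.01734941  0.73777755]
```

View pics/s11.png

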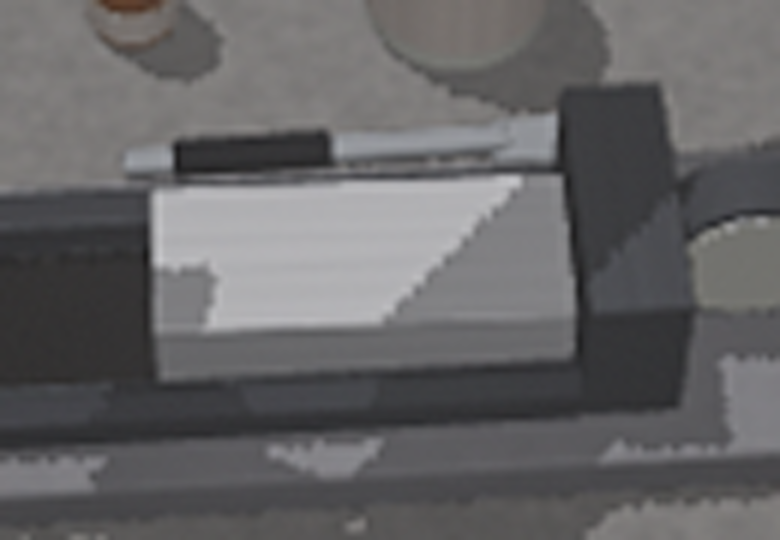

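View pics/s11f.png

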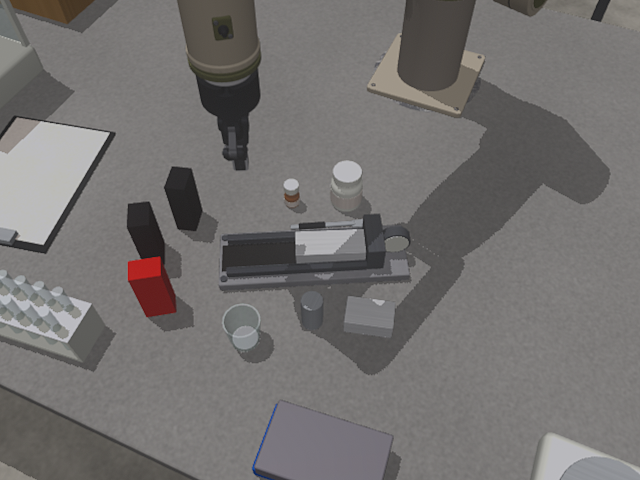

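View pics/w11.png

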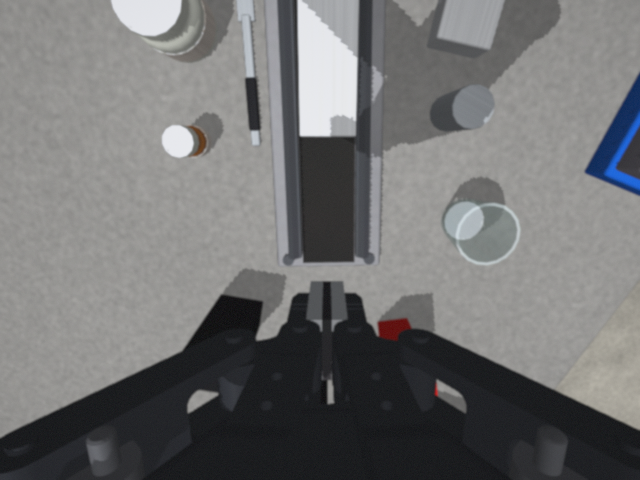

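The scene shows the bar at the anvil and the bystanders where they started. I'll check the end contact from above.

```bash
python3 -m crank '{"slide":[[0.025,0,0],[0.025,0,0],[0.025,0,0],[0.025,0,0],[0,0,0]],"twist":[0,0,0,0,0]}'
python3 - <<'E'
from h import *
from bench import viewer
import cv2
d=viewer.snapshot("wrist");cv2.imwrite("pics/w12.png",cv2.resize(d["img"][0:270,200:460,::-1],None,fx=2.2,fy=2.2,interpolation=2))
E
```

```text
time: 14.2
tool_pos: [563.3, -27.2, 222.8]
tcp_rot: [-179.8, -0.2, 116.8]
ft_force: [0.8, -0.7, -0.3]
finger_gap: 0.2
```

View pics/w12.png

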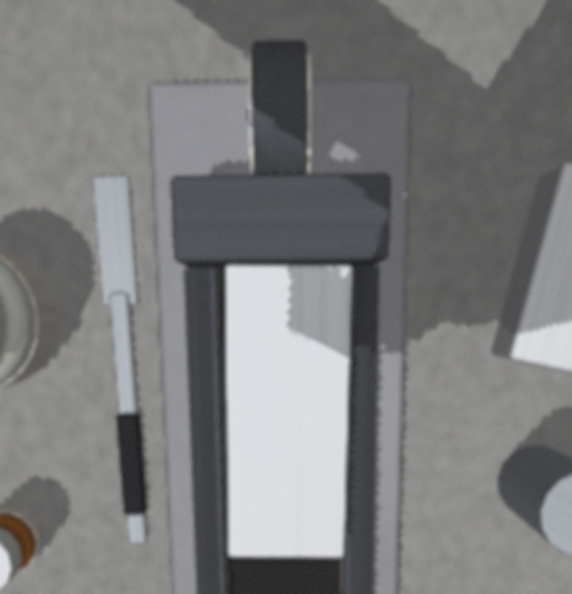

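From above, the bar's end meets the anvil face along row 263 with no gap, square between the rails. The tool is clear, so I'll hand it in.

```bash
python3 -c "
from bench import hand_in
print(hand_in())"
```

```text
the job is handed in; nothing more can be done
None
```

The test bar lies flat in the channel with its end against the anvil. I tipped it over with the shut fingertips, then slid it along from behind without gripping or lifting it. I handed the job in at about 14 s.

- **Contact with the anvil:** the tool stopped advancing as the force rose from about 5 N to about 16 N. With the tool backed off, the view from above shows no gap and the bar square between the rails.
- **Bystanders:** they look unmoved in the last scene picture; I judged this by eye and did not measure it. The tool was clear of everything, with force about 0.
- **Missed first pass:** the fingertips passed just over the top of the bar without touching it. The shut tips appear to end 10–20 mm short of the reported TCP. I backed off, went about 25 mm lower and tried again.
- **Calibration:** the two fixed cameras disagreed by about 5 mm on the bar and anvil positions, more than the stated 2 mm. I used the average, and the wrist view confirmed the line-up.

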